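Build up the trivet and hold the kettle over it

ROBOT

A 6-joint arm with a two-finger parallel gripper is mounted at the origin on a cart in front of the work surface, level with it; the furniture and walls round the work are solid. World frame = base frame: x ahead of the robot, y to its left, z up, the work surface at z = 0. Lengths are in mm, angles in rad, forces in N, time in s.
With the tool pointing down it reaches from about 300 to 775 mm from the base axis. Payload 14.6 kg.
Tool frame: the origin (TCP) lies on the centre line of the jaws, within the pads' length; the fingertips stand 19 mm ahead of it and the grasp point (between the pads) is the TCP (bot.tip_reach is the distance from the TCP to the fingertips, in mm); z points along the fingers, y is the line along which they close (so a half turn about z gives the same grasp; the last joint's range is limited). The gripper opens to 85 mm and grips with 20 to 120 N. Pads are 22 mm wide; open, the fingers measure 114 mm over their backs; the gripper's body (76 mm by 85 mm) begins 54 mm behind the grasp point. The pads swing forward as they close: fully open they stand 13 mm farther back than shut.
Start: joints at [-1.327, 0.3, 1.521, -0, 1.321, -0.067], TCP at [168.194, -523.641, 250.281] pointing down, gripper open.
Joint ranges: [-3.03, 3.03], [-0.79, 2.21], [0.23, 2.52], [-1.04, 4.18], [0, 3.07], [-2.55, 2.55]. Speed limits (rad/s): [2.22, 2.22, 2.57, 3.14, 3.14, 3.14].

INTERFACE

Orientations are given as a unit quaternion [w, x, y, z].
In Python, from rig import bot gives the robot as it stands. Calls block until the motion is done:
- bot.move_to(position, orientation): joint-space move of the TCP to a pose.
- bot.servo_line(position, attitude=None, speed=150, until_force=None): straight line of the TCP; attitude=None keeps the orientation; speed is the mean speed in mm/s. With until_force (N) it stops when the force on the tool has changed by that much, and returns True; else False.
- bot.move_joints(angles): joint-space move.
- bot.move_gripper(opening, grip_force=None): finger opening in mm; grip_force is the grip in N (None keeps the last); returns when the fingers have stopped.
- bot.dwell(seconds).
- bot.ik(position, orientation): joint angles nearest the present ones, or None.
- bot.read_state(): the state.
- bot.read_camera(name): name is "scene" or "side" or "wrist"; returns a dict with "image" (420x560x3 uint8, blue, green, red), "depth" (420x560 float32, mm along the optical axis (not along the pixel's ray), 0 where there is no reading), "fovy" (degrees; the focal length in pixels is half the picture's height over the tangent of half this angle, whatever the lens; pixels are square), "cx", "cy" (the principal point, pixels), "eye" and "attitude" of the camera in the world; the wrist camera has in their place "mount" (4x4, takes a point from camera to tool coordinates, whose origin is the TCP and whose axes are the flange's). Camera axes: x right, y down, z forward; pixel columns grow to the right and rows downward; lengths in mm; the calibration is good to about 2 mm. A picture is of the moment at which its call begins: read the wrist's pose just before it.
A pose or a line that the arm cannot do raises bot.MotionError and nothing moves.
- bot.finish_job(): hands the job in; it is judged then, once.
The state is a dict: "clock": time; "joint_positions": joint angles; "qvel": joint speeds; "effort": joint torques, N m; "ee_pos": TCP position; "tool_rot": TCP orientation; "ft_force": force on the tool from outside, world axes, zero at the start; "moment": the same for the moment, N m; "grip_width": finger opening in mm; "grip_force": force on a finger pad.
Only numpy, scipy, OpenCV 4.12 (cv2) and the standard library are available. Lean on these libraries where they do the work, as an engineer would, in place of code of your own. Each camera call takes 0.05 s, during which the arm holds its last target. There are 200 camera calls.

TASK

First lay the two loose wooden slats crosswise on the two fixed slats of the trivet, one at the end nearest the robot and one at the far end, so that all the ends are flush and they make a square. Then take the kettle on the counter by its handle, carry it upright over the tin, jar and salt shaker in between without disturbing anything, and stop with it hovering about 2 cm above the new slats, not touching them, level, centred over the square, and with its spout pointing away from the robot in line with the fixed slats. Finish there, still holding the kettle in the air, so that I can slip a cork mat under it.

Things in the scene. Friction and masses are not known exactly. Their poses are not given: they have to be found in the camera images.
- trivet_base: Trivet's bottom layer, fixed to the counter: two parallel wooden slats, each 140 x 22 mm, upper faces 22 mm above the counter. Origin: centre of the 140 mm square, on the counter. The slats run along its x axis (away from the robot, give or take 15 degrees), middle lines at y = -59 and +59 mm. A flat strip (24 mm wide, under 8 mm high) joins them; the rest between them is open.
- slat0_mid (a point): Centre of loose wooden slat 1 of 2 (they are alike and interchangeable), which lies flat on the right-hand part of the counter: 140 mm long (x axis), 22 mm wide (y axis), 20 mm tall (z axis, up), about 45 g; the point is half-way along and half-way up, 10 mm above the underside.
- slat1_mid (a point): Centre of loose wooden slat 2 of 2 (they are alike and interchangeable), which lies flat on the right-hand part of the counter: 140 mm long (x axis), 22 mm wide (y axis), 20 mm tall (z axis, up), about 45 g; the point is half-way along and half-way up, 10 mm above the underside.
- kettle_bottom (a point): Centre of the flat round underside (194 mm across) of the steel kettle on the left part of the counter (not the one on the range). Axes: z up, y towards the spout, x square to the handle. Body 200 mm across, 117 mm high; lid (fixed on) knob reaches 150 mm, handle 236 mm above the underside; about 0.6 kg.
- kettle_grip (a point): Where to hold the kettle: in the top of its arched black handle, 225 mm above the underside, 11 mm below the handle's top, 6 mm from the kettle's axis away from the spout, about above its centre of mass. The handle arches in the kettle's y-z plane and is 26 mm thick along its x axis; it is gripped across this from above. Axes as kettle_bottom.
- kettle_spout (a point): Tip of the kettle's spout, 131 mm along y from the axis of the kettle and 120 mm above the underside. Same axes as the kettle_bottom.
- kettle: The kettle as a whole: origin in the plane of its underside, 19 mm along +y (towards the spout) from the centre of the underside; axes as for kettle_bottom.
- tin: Bystander: a food tin, 58 mm across, 72 mm tall, one of three things in a row between kettle and trivet. Origin: centre of its underside.
- jar: Bystander: a clear jar with a red lid, 67 mm across, 70 mm tall, one of three things in a row between kettle and trivet. Origin: centre of its underside.
- salt: Bystander: a salt shaker, 44 mm across, 90 mm tall, one of three things in a row between kettle and trivet. Origin: centre of its underside.
- lemon: Bystander: a lemon, 82 x 58 x 57 mm, near the back of the free surface, in front of the wire stand whose microwave oven (0.3 m above the counter) begins about 0.65 m ahead of the robot. Origin: centre of its underside.
- garlic: Bystander: a bulb of garlic, 54 mm across, 55 mm tall, near the back of the free surface, in front of the wire stand whose microwave oven (0.3 m above the counter) begins about 0.65 m ahead of the robot. Origin: centre of its underside.

How it is judged (in metres and radians):
On the way:
1. both slats lie crosswise on the fixed slats, flush with their ends, and are let go ((((x of slat0_mid in the frame of trivet_base between 0.047 and 0.071 m and y of slat0_mid in the frame of trivet_base between -0.012 and 0.012 m and z of slat0_mid in the frame of trivet_base between 0.028 and 0.036 m and angle between the x axis of slat0_mid and the y axis of trivet_base, either way round below 0.13 rad) and (x of slat1_mid in the frame of trivet_base between -0.071 and -0.047 m and y of slat1_mid in the frame of trivet_base between -0.012 and 0.012 m and z of slat1_mid in the frame of trivet_base between 0.028 and 0.036 m and angle between the x axis of slat1_mid and the y axis of trivet_base, either way round below 0.13 rad)) or ((x of slat0_mid in the frame of trivet_base between -0.071 and -0.047 m and y of slat0_mid in the frame of trivet_base between -0.012 and 0.012 m and z of slat0_mid in the frame of trivet_base between 0.028 and 0.036 m and angle between the x axis of slat0_mid and the y axis of trivet_base, either way round below 0.13 rad) and (x of slat1_mid in the frame of trivet_base between 0.047 and 0.071 m and y of slat1_mid in the frame of trivet_base between -0.012 and 0.012 m and z of slat1_mid in the frame of trivet_base between 0.028 and 0.036 m and angle between the x axis of slat1_mid and the y axis of trivet_base, either way round below 0.13 rad))) and contact force between the fingers and slat0 below 0.1 N and contact force between the fingers and slat1 below 0.1 N), for 0.2 s.
At the end, for the whole second after the job is handed in: Slats on the trivet, one per end, 12 mm from flush, 0.13 rad from square. Kettle at rest, held by fingers only, underside 6 to 43 mm over the slats, within 20 mm of centre, tilt under 0.15 rad, spout away from the robot within 0.17 rad of the fixed slats' line, touching neither slats nor bystanders (all of step 1 and horizontal distance between kettle_bottom and trivet_base below 0.02 m and height (world z) of kettle_bottom between 0.048 and 0.085 m and angle between the y axis of kettle and the x axis of trivet_base, either way round below 0.17 rad and x of kettle_spout in the frame of trivet_base above 0.09 m and angle between kettle's own z axis and vertical below 0.15 rad and contact force between the fingers and kettle above 2 N and linear speed of kettle below 0.02 m/s and contact force between kettle and slat0 below 0.2 N and contact force between kettle and slat1 below 0.2 N and contact force between kettle and trivet_base below 0.2 N and contact force between kettle and tin below 0.2 N and contact force between kettle and jar below 0.2 N and contact force between kettle and salt below 0.2 N); the arm keeps its last pose, push and grip.
It fails at once if the tin, jar, salt shaker, lemon or garlic is shoved more than 2 cm (distance of any of tin, jar, salt, lemon, garlic from where it was at the start of the episode above 0.02 m).
It fails at once if the kettle is tipped by more than about 30 degrees (angle between kettle's own z axis and vertical above 0.5 rad).
It fails at once if the kettle is set down on the trivet (contact force between kettle and slat0 above 1 N or contact force between kettle and slat1 above 1 N or contact force between kettle and trivet_base above 1 N).
It also fails if it takes over 72 s, if anything falls off the work surface, if the arm or the gripper's body presses on something with over 40 N, if the wrist force passes 120 N, or if a joint passes its speed limit or range.

## Working session

There is one attempt and no reset: what is moved stays moved. The work goes in short steps, each a Python script; the robot and the scene stay as the last script left them, time stands still between calls to the robot, and variables do not carry over. Pictures are saved under pics/ and viewed, at most 10 in all, crops included, and the job is handed in when it is done.

```bash
mkdir -p pics; cat > h.py <<'E'
import numpy as np, cv2
from scipy.spatial.transform import Rotation as R
from rig import bot
def rot(q): return R.from_quat([q[1],q[2],q[3],q[0]]).as_matrix()
def cam(name):
    s=bot.read_state(); c=bot.read_camera(name)
    if name=="wrist":
        T=np.eye(4);T[:3,:3]=rot(s["tool_rot"]);T[:3,3]=s["ee_pos"];T=T@np.array(c["mount"])
        c["A"],c["o"]=T[:3,:3],T[:3,3]
    else: 
        a=np.array(c["attitude"]); c["A"]=rot(a) if a.size==4 else a; c["o"]=np.array(c["eye"],float)
    c["f"]=c["image"].shape[0]/2/np.tan(np.radians(c["fovy"])/2)
    return c
def rays(c,uv):
    uv=np.atleast_2d(uv).astype(float)
    return np.c_[(uv[:,0]-c["cx"])/c["f"],(uv[:,1]-c["cy"])/c["f"],np.ones(len(uv))]@c["A"].T
def plane(c,uv,z):
    d=rays(c,uv); return c["o"]+d*((z-c["o"][2])/d[:,2])[:,None]
def cloud(c):
    h,w=c["depth"].shape; v,u=np.mgrid[:h,:w]
    P=c["o"]+rays(c,np.c_[u.ravel(),v.ravel()])*c["depth"].reshape(-1,1)
    P=P.reshape(h,w,3); P[c["depth"]<=0]=np.nan; return P
def down(yaw):  # tool z down, tool y (closing line) at world angle yaw
    y=np.array([np.cos(yaw),np.sin(yaw),0]);z=np.array([0,0,-1.]);M=np.c_[np.cross(y,z),y,z]
    q=R.from_matrix(M).as_quat(); return [q[3],q[0],q[1],q[2]]
E
python3 - <<'E'
from h import *
import pickle
d={}
for n in("scene","side","wrist"):
    c=cam(n);d[n]=c;cv2.imwrite(f"pics/{n}0.png",c["image"]);print(n,c["o"],c["A"][:,2],c["fovy"],(c["depth"]>0).mean())
pickle.dump(d,open("c0.pkl","wb"))
s=bot.read_state();print(s["tool_rot"],s["clock"],bot.tip_reach)
E
```

```text
scene [ 122.55466963  818.45282849 1227.81702442] [ 0.29558342 -0.60419347 -0.73998695] 47.46530743034363 0.9959566326530612
side [ 332.75726177 1007.88692845  583.97327402] [ 0.18434117 -0.91110196 -0.36866185] 52.8735894846718 0.9961607142857143
wrist [ 238.50875964 -501.27170585  373.99537276] [-0.27502319 -0.08725242 -0.95747024] 71.69716411441927 0.9959566326530612
[-4.55268901e-04  9.87951934e-01  1.54760358e-01 -3.24365244e-05] 0.15 19.0
```

View pics/scene0.png

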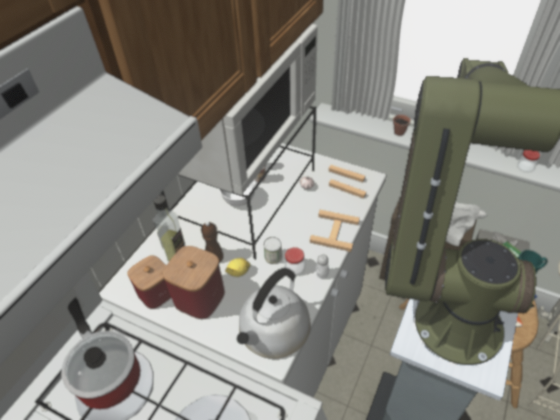

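View pics/side0.png

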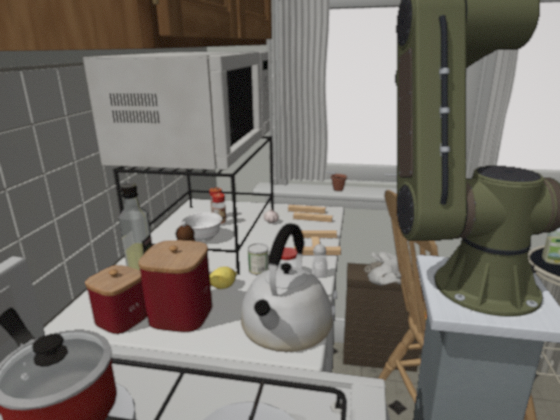

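View pics/wrist0.png

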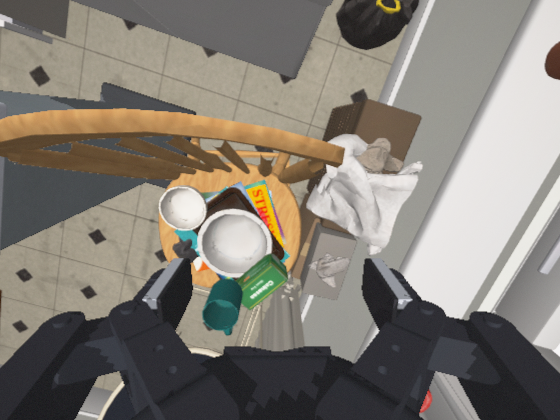

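The scene view shows the kettle at about (275,320), with its black spout tip at (243,338) and the handle arch from (258,305) to (293,275). The salt, jar and tin are at (322,265), (294,260) and (272,250). The trivet is at (335,230) and the loose slats are at (347,173) and (347,188). The side view agrees, and the wrist view sees only the floor. Next I'll measure with colour masks and depth.

```bash
python3 - <<'E'
from h import *
import pickle
d=pickle.load(open("c0.pkl","rb"))
for n in("scene","side"):
    c=d[n];P=cloud(c);hsv=cv2.cvtColor(c["image"],cv2.COLOR_BGR2HSV)
    inb=(P[...,0]>250)&(P[...,0]<800)&(P[...,1]>-450)&(P[...,1]<600)
    print(n)
    m=((hsv[...,0]>5)&(hsv[...,0]<25)&(hsv[...,1]>80)&(hsv[...,2]>120)&inb&(P[...,2]<40)&(P[...,2]>-5)&(P[...,1]<100)).astype(np.uint8)
    k,l,st,ce=cv2.connectedComponentsWithStats(m)
    for i in range(1,k):
        if st[i,4]<60: continue
        v,u=np.nonzero(l==i);Z=P[l==i]
        top=Z[:,2]>14
        r=cv2.minAreaRect(Z[top][:,:2].astype(np.float32)) if top.sum()>5 else None
        print("wood",ce[i].round(),st[i,4],np.median(Z,0).round(),np.percentile(Z[:,2],[5,50,95]).round(),r)
    # kettle handle
    dk=(hsv[...,2]<70)&inb&(P[...,1]>50)
    Z=P[dk&(P[...,2]>165)&(P[...,2]<260)&(P[...,0]<600)]
    print("handle",len(Z),Z.mean(0).round(1),Z.min(0).round(),Z.max(0).round())
    if len(Z)>10:
        print("dir",np.linalg.svd(Z[:,:2]-Z[:,:2].mean(0),full_matrices=False)[2][0]); t=Z[Z[:,2]>Z[:,2].max()-6];print("top",t.mean(0).round(1))
    Z=P[dk&(P[...,2]>90)&(P[...,2]<135)&(P[...,0]<700)]
    if len(Z): print("spout",len(Z),np.median(Z,0).round(1),Z.min(0).round(),Z.max(0).round())
    # objects of height on counter: top-down grid
    Z=P[inb&(P[...,2]>30)&(P[...,2]<290)&(P[...,0]<640)&(P[...,1]<500)]
    g=np.zeros((105,55),np.uint8);ii=((Z[:,1]+450)//10).astype(int);jj=((Z[:,0]-250)//10).astype(int);g[ii,jj]=1
    k,l,st,ce=cv2.connectedComponentsWithStats(g)
    lab=l[ii,jj]
    for i in range(1,k):
        q=Z[lab==i]
        if len(q)>40: print("obj",len(q),q.min(0).round(),q.max(0).round(),np.median(q,0).round())
E
```

```text
scene
wood [347. 173.] 135 [ 513. -440.   17.] [11. 17. 22.] ((515.5677490234375, -440.5171813964844), (20.228017807006836, 132.8040008544922), 88.06289672851562)
wood [347. 188.] 159 [ 483. -365.   18.] [11. 18. 22.] ((485.27301025390625, -365.60699462890625), (22.27887535095215, 134.9149627685547), 87.2037582397461)
wood [335. 231.] 505 [ 452. -159.   18.] [ 4. 18. 24.] ((451.67510986328125, -166.03623962402344), (132.85888671875, 141.96987915039062), 10.265909194946289)
handle 366 [472.4 240.  219.8] [447. 160. 165.] [492. 299. 238.]
dir [0.24720469 0.96896328]
top [470.9 227.3 234.3]
spout 120 [504.4 347.5 125.8] [484. 209.  91.] [659. 363. 134.]
obj 670 [ 604. -423.   30.] [640.  51. 289.] [ 637. -161.  154.]
obj 346 [561. -17.  31.] [619.  43.  75.] [587.  22.  66.]
obj 223 [402.  -6.  30.] [443.  30.  92.] [419.  17.  63.]
obj 403 [477.  -8.  30.] [542.  55.  73.] [505.  31.  66.]
obj 56 [628.  83.  30.] [640. 130.  49.] [635. 108.  39.]
obj 4297 [373. 146.  30.] [569. 369. 238.] [459. 265. 105.]
side
wood [306. 209.] 148 [ 514. -439.   17.] [ 9. 17. 24.] ((515.8981323242188, 
[... 450 characters left out ...]
((393.48614501953125, -112.10791778564453), (35.15907669067383, 13.54134464263916), 3.1450164318084717)
handle 610 [472.2 245.2 211. ] [446. 153. 165.] [497. 301. 238.]
dir [0.23274511 0.97253777]
top [470.  232.5 234.9]
spout 538 [656.8 282.1 120.2] [468. 207.  90.] [671. 367. 135.]
obj 662 [ 602. -426.   30.] [640.  51. 290.] [637. -89. 148.]
obj 231 [483. -10.  39.] [527.  50.  74.] [500.  36.  70.]
obj 444 [562. -20.  30.] [619.  42.  76.] [587.  28.  64.]
obj 330 [401.  -4.  30.] [442.  29.  91.] [422.  18.  60.]
obj 73 [630.  82.  30.] [640. 129.  51.] [635. 111.  40.]
obj 6421 [374. 142.  30.] [570. 367. 238.] [466. 285. 102.]
obj 343 [334. 432.  30.] [639. 499.  33.] [475. 437.  31.]
```

```bash
cat >> h.py <<'E'
def wood(c,zt):
    hsv=cv2.cvtColor(c["image"],cv2.COLOR_BGR2HSV);P=cloud(c)
    m=((hsv[...,0]>5)&(hsv[...,0]<25)&(hsv[...,1]>80)&(hsv[...,2]>100)&(P[...,2]>zt-6)&(P[...,2]<zt+8)&(P[...,0]>300)&(P[...,0]<620)&(P[...,1]<0)).astype(np.uint8)
    m=cv2.morphologyEx(m,cv2.MORPH_OPEN,np.ones((3,3)))
    k,l,st,_=cv2.connectedComponentsWithStats(m);out=[]
    for i in range(1,k):
        if st[i,4]<400: continue
        v,u=np.nonzero(l==i);X=plane(c,np.c_[u,v],zt)
        (x,y),(a,b),_=r=cv2.minAreaRect(X[:,:2].astype(np.float32))
        B=cv2.boxPoints(r);e=[B[1]-B[0],B[2]-B[1]];e=max(e,key=np.linalg.norm)
        out.append((round(x,1),round(y,1),round(max(a,b),1),round(min(a,b),1),round(np.degrees(np.arctan2(e[1],e[0]))%180,2),round(np.nanmedian(P[l==i][:,2]),1), st[i,4]))
    return out
E
python3 - <<'E'
from h import *
q=down(np.radians(-85))
for n,p in(("wa",[440,-400,300]),("wb",[420,-170,300])):
    bot.move_to(p,q); c=cam("wrist"); cv2.imwrite(f"pics/{n}.png",c["image"])
    for zt in(20,22):print(n,zt,*wood(c,zt),sep="\n")
s=bot.read_state();print(s["clock"],s["joint_positions"],s["ee_pos"])
E
```

```text
wa
20
(516.2, -447.4, 138.6, 22.1, np.float32(178.47), np.float64(20.4), np.int32(1789))
(485.2, -373.6, 138.6, 21.0, np.float32(176.63), np.float64(20.4), np.int32(1623))
(460.6, -230.1, 139.2, 24.5, np.float32(8.8), np.float64(22.3), np.int32(1776))
(442.0, -114.4, 139.2, 27.0, np.float32(9.06), np.float64(22.2), np.int32(1900))
wa
22
(516.2, -447.1, 137.9, 21.9, np.float32(178.53), np.float64(20.4), np.int32(1788))
(485.3, -373.7, 137.9, 20.9, np.float32(176.63), np.float64(20.4), np.int32(1621))
(460.8, -230.6, 138.6, 23.7, np.float32(9.17), np.float64(22.4), np.int32(1723))
(442.2, -115.2, 138.6, 25.5, np.float32(8.97), np.float64(22.3), np.int32(1813))
wb
20
(516.1, -445.0, 138.8, 25.9, np.float32(178.47), np.float64(20.3), np.int32(2041))
(485.2, -371.1, 138.5, 24.5, np.float32(176.59), np.float64(20.3), np.int32(1854))
(460.3, -228.6, 139.3, 22.7, np.float32(9.18), np.float64(22.4), np.int32(1682))
(441.8, -113.2, 138.9, 22.5, np.float32(8.83), np.float64(22.4), np.int32(1605))
wb
22
(516.0, -444.5, 138.1, 24.4, np.float32(178.26), np.float64(20.4), np.int32(1927))
(485.2, -370.5, 137.8, 23.6, np.float32(176.49), np.float64(20.4), np.int32(1791))
(460.5, -228.4, 138.6, 22.4, np.float32(9.18), np.float64(22.4), np.int32(1677))
(442.0, -113.3, 138.2, 22.2, np.float32(8.83), np.float64(22.4), np.int32(1589))
2.325 [-4.67553210e-01  4.47697129e-02  1.70332455e+00 -1.55372618e-04
  1.39339860e+00  1.01722212e+00] [ 420.21765213 -171.20261595  299.99030635]
```

View pics/wb.png

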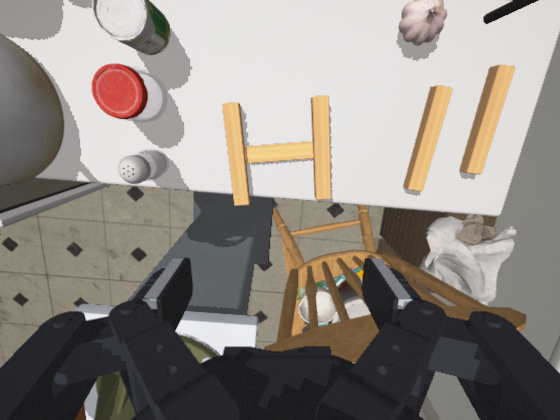

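The view from above shows the trivet's two slats and strip at (235,150) to (320,150), and the loose slats at (430,138) and (490,120). The trivet centre is (451,-171) at 9.0°. Next I'll pick and place the slats.

```bash
cat > slats.py <<'E'
from h import *
C=np.array([451.2,-170.9]);a=np.radians(9.0);ux=np.array([np.cos(a),np.sin(a)])
bot.move_gripper(50,30)
for (x,y,ang),s in (((485.2,-373.4,176.6),1),((516.2,-447.0,178.5),-1)):
    q=down(np.radians(ang-270));p=down(a)
    bot.move_to([x,y,110],q); bot.servo_line([x,y,25],speed=120)
    bot.move_gripper(10,30);st=bot.read_state();print("grip",st["grip_width"],st["grip_force"],st["ee_pos"])
    bot.servo_line([x,y,120],speed=150)
    t=C+59*s*ux
    bot.move_to([*t,110],p); hit=bot.servo_line([*t,50],speed=120)
    hit=bot.servo_line([*t,46],speed=25,until_force=4)
    st=bot.read_state();print("place",hit,st["ee_pos"],st["grip_width"])
    bot.move_gripper(50); bot.servo_line([*t,120],speed=150)
bot.move_to([420,-170,300],down(np.radians(-85)))
c=cam("wrist");cv2.imwrite("pics/placed.png",c["image"])
print(*wood(c,42),sep="\n");print(bot.read_state()["clock"])
E
python3 slats.py
```

```text
grip 21.502680359294683 30.548298954963684 [ 485.54230516 -373.72470112   25.89574337]
place True [ 509.93312655 -161.97314747   47.43436581] 21.463020387129863
grip 20.76991728406157 30.563939809799194 [ 516.5355959  -447.33919621   26.00505898]
place True [ 393.49825307 -180.54943601   47.33195714] 21.056985681617117
(510.2, -162.6, 138.0, 21.2, np.float32(98.97), np.float64(42.4), np.int32(2008))
(395.0, -180.3, 138.7, 23.0, np.float32(98.9), np.float64(42.4), np.int32(1661))
17.0583
```

View pics/placed.png

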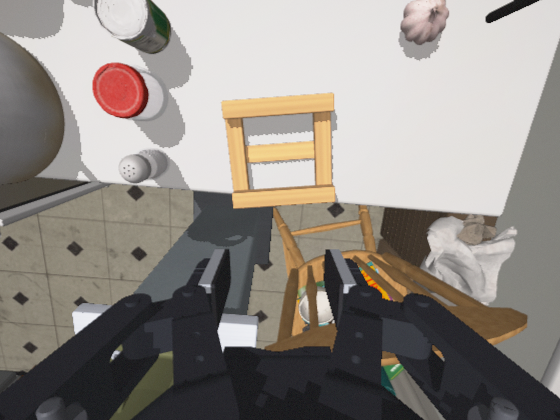

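The slats form a flush square at (225..335, 95..205). Next is a close measurement of the kettle.

```bash
python3 - <<'E'
from h import *
from scipy.optimize import least_squares
bot.move_to([300,-60,350],down(np.radians(-40))); bot.move_to([455,150,390],down(np.radians(-14)))
cs=[cam(n) for n in("wrist","scene","side")]
cv2.imwrite("pics/k.png",cs[0]["image"])
w=cs[0];P=cloud(w);V=cv2.cvtColor(w["image"],cv2.COLOR_BGR2HSV)[...,2]
m=(V<80)&(P[...,2]>200)&(P[...,2]<250)&(P[...,0]>420)&(P[...,0]<530)&(P[...,1]>140)&(P[...,1]<330)
Z=P[m];print("h",len(Z),Z.mean(0),cv2.minAreaRect(Z[:,:2].astype(np.float32)))
for lo,hi in((200,215),(215,228),(228,240)):
    q=Z[(Z[:,2]>lo)&(Z[:,2]<hi)]
    if len(q)>5:print(lo,q.min(0).round(1),q.max(0).round(1))
vx=cv2.fitLine(Z[:,:2].astype(np.float32),cv2.DIST_HUBER,0,.01,.01).ravel();print(vx,np.degrees(np.arctan2(vx[1],vx[0])))
A=[]
for c in cs:
    Q=cloud(c).reshape(-1,3);A.append(Q[(Q[:,0]>350)&(Q[:,0]<580)&(Q[:,1]>110)&(Q[:,1]<345)])
for sel,nm in((A,"all"),(A[:1],"wrist"),(A[1:],"fixed")):
    A_=np.concatenate(sel)
    for lo in(20,40,60,80,95):
        q=A_[(A_[:,2]>lo)&(A_[:,2]<lo+15)]
        if len(q)<30: continue
        r=least_squares(lambda p:np.hypot(q[:,0]-p[0],q[:,1]-p[1])-p[2],[470,240,95],loss="soft_l1",f_scale=2)
        print(nm,lo,len(q),r.x.round(1),round(np.median(abs(r.fun)),1))
for c,n in zip(cs,("wrist","scene","side")):
    Q=cloud(c);V=cv2.cvtColor(c["image"],cv2.COLOR_BGR2HSV)[...,2]
    q=Q[(V<80)&(Q[...,2]>100)&(Q[...,2]<140)&(Q[...,1]>325)&(Q[...,1]<400)&(Q[...,0]>450)&(Q[...,0]<540)]
    if len(q):print("spout",n,len(q),q.mean(0).round(1),q.min(0).round(1),q.max(0).round(1))
print(bot.read_state()["clock"])
E
```

```text
h 3572 [473.16706834 228.92519049 225.8879675 ] ((472.5242614746094, 225.2405242919922), (139.9527130126953, 25.123931884765625), 78.3285903930664)
200 [447.6 156.5 200. ] [496.6 294.9 215. ]
215 [450.7 168.7 215. ] [493.2 280.  228. ]
228 [455.4 184.6 228. ] [488.  261.6 238.3]
[2.0052744e-01 9.7968811e-01 4.7325195e+02 2.2918590e+02] 78.43219
all 20 729 [474.1 229.4 100.3] 0.8
all 40 969 [473.9 230.1  97.6] 0.9
all 60 1844 [473.6 230.2  91.6] 1.7
all 80 2535 [473.5 230.5  82. ] 2.3
all 95 5234 [473.5 231.5  70.1] 4.5
wrist 40 77 [472.8 229.7  97.5] 0.3
wrist 60 800 [472.7 229.7  91.7] 1.5
wrist 80 1361 [472.9 230.4  82.3] 2.3
wrist 95 3351 [473.1 231.7  70.5] 4.5
fixed 20 729 [474.1 229.4 100.3] 0.8
fixed 40 892 [474.2 229.7  98. ] 0.9
fixed 60 1044 [474.5 231.   91.3] 1.8
fixed 80 1174 [474.3 231.7  81.2] 2.4
fixed 95 1883 [474.1 231.9  69.2] 4.4
spout wrist 338 [495.9 342.4 129.6] [479.2 335.  103.4] [510.8 352.1 135.9]
spout scene 93 [495.9 353.7 126.2] [482.8 340.2 116.5] [510.4 364.  135.8]
spout side 203 [496.  356.6 124. ] [482.5 339.2 105.2] [511.  367.7 135.1]
18.9583
```

View pics/k.png

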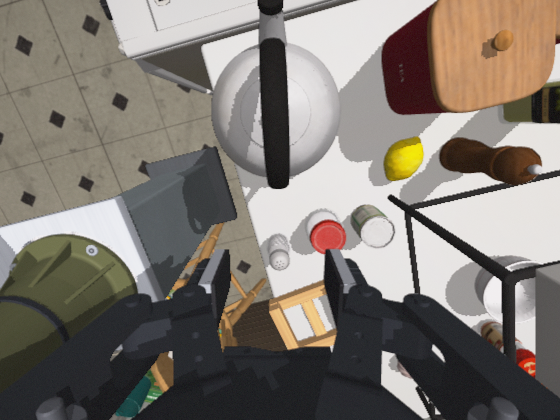

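Looking down, the kettle body is at (275,110), the handle runs from (272,10) to (278,185), and the spout tip is at (270,5). The salt, jar and tin are at (279,252), (327,233) and (375,228). The axis is at (473,230) with the spout at 78.5°. Next I'll grip and lift.

```bash
python3 - <<'E'
from h import *
k=np.radians(78.5);g=np.array([473.3,229.8])-6*np.array([np.cos(k),np.sin(k)])
q=down(k-np.pi/2)
bot.move_gripper(70,80); bot.move_to([*g,310],q)
print(bot.servo_line([*g,225],speed=80,until_force=15))
bot.move_gripper(10,80);s=bot.read_state();print(s["ee_pos"],s["grip_width"],s["grip_force"],s["ft_force"])
z0=s["ee_pos"][2]
bot.servo_line([*g,z0+40],speed=50);bot.dwell(.3)
s=bot.read_state();print(s["ee_pos"],s["grip_width"],s["ft_force"],s["moment"],s["clock"])
c=cam("side");cv2.imwrite("pics/lift.png",c["image"])
E
```

```text
False
[472.16746355 223.84684154 225.3439471 ] 23.982892630478272 79.52146408246335 [-2.01072293 -1.53712127  4.5210025 ]
[472.0768553  223.92339054 265.20712486] 23.560268858386483 [ 0.0660377   0.19878538 -4.68868366] [-0.03684137 -0.01090061 -0.01375232] 22.7667
```

View pics/lift.png

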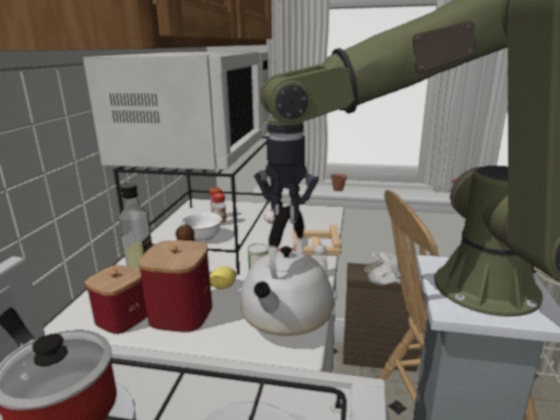

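The kettle hangs level from the gripper, with its body at (287,295), clear of the counter. Next I'll carry it over.

```bash
python3 - <<'E'
from h import *
a=np.radians(9.0);u=np.array([np.cos(a),np.sin(a)]);t=np.array([451.5,-171.0])-6*u
g=bot.read_state()["ee_pos"];z0=225.3
def yaw(d): return down(np.radians(d))
bot.servo_line([g[0],g[1],z0+135],speed=80)
bot.servo_line([455,60,z0+135],yaw(-40),speed=90)
bot.servo_line([*t,z0+135],yaw(-81),speed=90)
bot.servo_line([*t,z0+85],speed=50); bot.servo_line([*t,z0+66],speed=20); bot.dwell(.8)
s=bot.read_state();print(s["ee_pos"],s["grip_width"],s["ft_force"],s["clock"],np.abs(s["qvel"]).max())
for n in("scene","side"):
    c=cam(n);cv2.imwrite(f"pics/{n}_end.png",c["image"]);P=cloud(c)
    V=cv2.cvtColor(c["image"],cv2.COLOR_BGR2HSV)[...,2]
    Q=P[(P[...,0]>340)&(P[...,0]<560)&(P[...,1]>-280)&(P[...,1]<-60)]
    from scipy.optimize import least_squares
    for lo in(85,100,120,140):
        q=Q[(Q[:,2]>lo)&(Q[:,2]<lo+15)]
        r=least_squares(lambda p:np.hypot(q[:,0]-p[0],q[:,1]-p[1])-p[2],[450,-170,95],loss="soft_l1",f_scale=2);print(n,lo,len(q),r.x.round(1))
    print("lowest",np.percentile(Q[(Q[:,2]>55)&(Q[:,2]<150)][:,2],[0,1]))
    q=P[(V<80)&(P[...,2]>160)&(P[...,2]<205)&(P[...,0]>545)&(P[...,0]<610)&(P[...,1]>-230)&(P[...,1]<-80)]
    if len(q):print("spout",len(q),q.mean(0),q.max(0))
    for nm,b in(("salt",(395,450,-15,40)),("jar",(470,545,-15,60)),("tin",(555,622,-25,50))):
        q=P[(P[...,0]>b[0])&(P[...,0]<b[1])&(P[...,1]>b[2])&(P[...,1]<b[3])&(P[...,2]>30)&(P[...,2]<100)];print(nm,len(q),q.min(0).round(),q.max(0).round())
E
```

```text
[ 445.571241   -171.94677307  291.2848506 ] 23.64119213235514 [-0.96103497 -0.08476233 -4.72973938] 31.9167 0.0007358681838922188
scene 85 216 [ 452.5 -168.9  100.5]
scene 100 232 [ 452.5 -167.9   98.4]
scene 120 328 [ 452.5 -168.3   93.2]
scene 140 372 [ 453.8 -171.    86.4]
lowest [62.2937102  68.97067379]
spout 43 [ 574.07545147 -144.03570123  191.18224847] [ 590.17679839 -132.88445638  198.80933652]
salt 220 [402.  -9.  30.] [443.  31.  91.]
jar 404 [478.  -7.  30.] [542.  56.  74.]
tin 343 [562. -17.  30.] [619.  44.  76.]
side 85 331 [ 451.9 -170.5  100.4]
side 100 340 [ 452.2 -171.3  100. ]
side 120 394 [ 452.2 -171.2   95.5]
side 140 405 [ 454.1 -175.5   90.7]
lowest [67.58974977 70.31860121]
spout 55 [ 571.80667456 -139.90832141  190.89018656] [ 582.89879313 -133.70767996  201.46988035]
salt 332 [401.  -5.  31.] [442.  29.  92.]
jar 513 [478.  -8.  30.] [542.  53.  75.]
tin 447 [563. -22.  30.] [619.  41.  76.]
```

View pics/side_end.png

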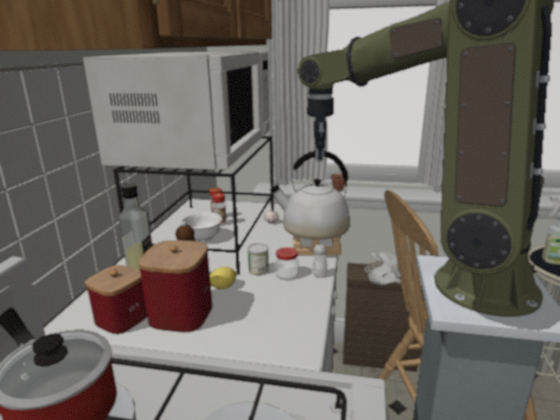

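View pics/scene_end.png

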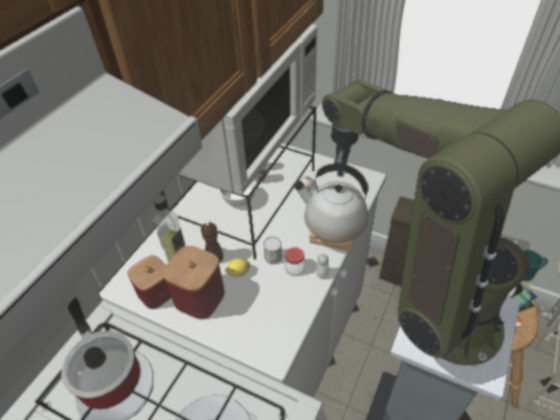

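The kettle at (318,212) in the side view and (336,212) in the scene view hovers level and centred over the square. Its spout points away from the robot, and the tin, jar and salt have not moved. I'll hand it in now.

```bash
python3 -c "
from rig import bot
print(bot.finish_job())"
```

```text
the job is handed in; nothing more can be done
None
```

I've handed the job in: both slats lie crosswise and flush on the trivet, and the gripper is holding the kettle level over the square, about 2 cm above the slats with its spout pointing away from the robot; the tin, jar and salt shaker haven't moved.

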